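# Find the high side of a copper pot on its arbor with the plunger gauge

### The arm

A 6-joint arm with a two-finger parallel gripper is mounted at the origin on the work surface. World frame = base frame: x ahead of the robot, y to its left, z up, the work surface at z = 0. Lengths are in m, angles in rad, forces in N, time in s.
With the tool pointing down it reaches from about 0.35 to 0.875 m from the base axis. Payload 4.2 kg.
Tool frame: the origin (TCP) lies at the very end of the fingers, on their centre line; the grasp point (between the pads) lies 19 mm behind it; z points along the fingers, y is the line along which they close (so a half turn about z gives the same grasp; the last joint's range is limited). The gripper opens to 87 mm and grips with 3 to 60 N. Pads are 19 mm wide; open, the fingers measure 117 mm over their backs; the gripper's body (75 mm by 190 mm) begins 51 mm behind the grasp point.
Start: joints at [1.605, 0.385, 0.008, 0, -1.194, -0.259], TCP at [0.139, 0.609, 0.223] pointing down, gripper open.
Joint ranges: [-3.14, 3.14], [-1.21, 2.06], [-1.07, 1.41], [-3.16, 2.05], [-2.99, -0.16], [-3.1, 3.1]. Speed limits (rad/s): [2.79, 2.79, 3.14, 3.14, 3.14, 3.14].

### API

Orientations are given as a rotation vector (axis times angle).
In Python, from cell import manip gives the robot as it stands.
- The arm moves only by the tool play_rows, never from a script. Its argument "rows" is a list of rows, each an object with "travel": the shift along the tool's x, y, z in units of 0.2 m (1.0 is 0.2 m), a list of three; "rot": the turn, a rotation vector about the tool's x, y, z in units of 90 degrees (1.0 is 90 degrees), a list of three; "hand": the finger opening in mm, from 0 to 87. In form: [{"travel": [x, y, z], "rot": [wx, wy, wz], "hand": hand}, ...]. A call has 1 to 20 rows; each row is the pose to reach, as a shift and turn from the pose commanded when the call began, along the tool's axes at that moment; what a row does not reach only later rows make up. A row lasts 1/12 s, in which the tool goes at most 41.7 mm and 7.16 degrees, less where a joint would pass 70% of its speed; a pose out of reach is approached as far as the arm can. A call with a number of a shift or a turn outside -1 to 1 is refused whole. A call with a gripper value outside its range is refused whole. The fingers move at their own pace and stop on an object; "grip_force" is the grip in N (left out, the last holds). Time passes only in rows, so rows that repeat a pose let the fingers close. It gives the time, the measured TCP pose, the force, the opening and the grip force at its end, in the units of the state.
- manip.get_obs(): the state, without advancing time (a new reading comes with each control period).
- manip.camera(name): name is "scene" or "top"; returns the picture (480x640x3 uint8, blue, green, red); there is no depth.
- manip.camera_model(name): a dict with "camera_matrix" (3x3 intrinsics, pixels), "world_from_camera" (4x4, takes a point from camera to world coordinates). Camera axes: x right, y down, z forward; pixel columns grow to the right and rows downward; lengths in m; the calibration is good to about 2 mm. A picture is of the moment at which its call begins. camera_model takes no time and is no camera call.
- manip.hand_in(): hands the job in; it is judged then, once.
The state is a dict: "t": time; "joints": joint angles; "joint_vel": joint speeds; "joint_torque": joint torques, N m; "tool_pos": TCP position; "tool_rot": TCP orientation; "wrist_force": force on the tool from outside, world axes, zero at the start; "torque": the same for the moment, N m; "grip_width": finger opening in m; "finger_force": force on a finger pad.
Only numpy, scipy, OpenCV 4.12 (cv2) and the standard library are available. Lean on these libraries where they do the work, as an engineer would, in place of code of your own. Each camera call takes 0.05 s, during which the arm holds its last target. There are 200 camera calls.

### The job

The copper pot body sits off-centre on its steel arbor, which lies in the V-blocks. Swing the gauge's arm in over the pot as far as its stop, press the gauge head all the way down so that the sprung plunger rides on the belly, then push the spokes of the star wheel to turn the pot: first find its low side, then leave it at rest with its highest side right under the plunger, the gauge still in place and reading its maximum. Keep off the copper itself and do not disturb the teapot, tea glass, hammer or brass bowl around the fixture.

Things in the scene. Friction and masses are not known exactly. Their poses are not given: they have to be found in the camera images.
- fixture: iron plate 150 x 255 x 12 mm, fixed, with two V-blocks (76 mm across, 24 mm thick, 93 mm tall, at y = +75 and -65 mm) and a gauge column (22 mm thick, 195 mm tall, at x = 0, y = -130 mm). Origin on the bench under the pot's middle; y runs along the arbor towards the star wheel, z up, x square to the arbor, away from the robot. The arbor's axis is 75 mm above the bench
- arbor_mid (a point): point on the axis of the loose steel arbor (18 mm thick, 215 mm long, lying along y in the V-blocks under keeper bars with 2.5 mm play), at the middle of the pot
- pot: spun copper pot body, belly 84 mm across (28 mm wide there), 70 mm long, stuck on the arbor a few mm off-centre and turning with it as one piece. Origin on the arbor's axis at the middle of the belly, y along the arbor; the high side lies at an unknown, unmarked angle about y. Not to be touched
- star_hub (a point): centre of the star wheel, on the arbor's axis 125 mm from the pot's middle: hub 32 mm across, 20 mm thick, four round spokes 9 mm thick, ends 56 mm from the axis, along this frame's +z, +x, -z and -x; y is the arbor's axis. Tight on the arbor: the pot turns with it. 2 to 5 N on a spoke, best on one near upright, turns it; it stays where it is left
- gauge_arm (a joint): swing of the gauge's arm about the column, rad: 0 at its stop with the plunger right over the pot's belly; grows as the head swings away in the fixture's +x direction (up to 1.25). Stiff (about 4 N at the head), stays where it is left. The head is 130 mm from the column's axis
- gauge_head (a joint): how far the gauge head is pressed down, m: 0 raised, 0.040 at its lower stop. Stiff (about 5 N presses it down), stays where it is left
- pad_top (a point): middle of the upper face of the black press pad on the gauge head: a disc 36 mm across, 12 mm thick, on a 14 mm rod; 258 mm above the bench with the head raised, 218 mm with it down, the highest thing of the fixture. A 52 mm round dial stands beside the rod (on the +x side when the arm is at its stop), its rim 30 mm lower than the pad's upper face
- plunger (a joint): the gauge's reading, m: 0 with the plunger hanging free, grows as its 8 mm ball tip is pushed up, to 0.020 at most; soft spring, 0.4 to 1.8 N. The dial's needle stands straight up at 0 and turns clockwise, as seen facing the dial, by about 17 degrees per mm
- teapot: finished copper teapot, 100 mm across the belly and 155 mm over spout and handle, 90 mm tall, bystander beyond the fixture; origin under its middle
- tea_glass: tea glass 60 mm across, 85 mm tall, bystander on the robot's side; origin under its middle
- hammer: hammer about 200 mm long lying flat beyond the star wheel's end of the arbor, bystander
- brass_bowl: brass bowl 100 mm across, 45 mm tall, bystander beyond the fixture; origin under its middle

How it is judged:
By the outcome, as a careful person would: the job done as asked, in the order asked, and still so for the second after the job is handed in, with the robot touching nothing.
It also fails if it takes over 72 s, if anything falls off the work surface, if the arm or the gripper's body presses on something with over 40 N, if the wrist force passes 120 N, or if a joint passes its speed limit or range.

## Working session

There is one attempt and no reset: what is moved stays moved. The work goes in short steps, Python scripts to look and compute and a tool call to move; the robot and the scene stay as the last step left them, time stands still between calls to the robot, and variables do not carry over. Pictures are saved under pics/ and viewed, at most 10 in all, crops included, and the job is handed in when it is done.

Besides the shell and the picture viewer there is one more tool, called by a JSON object that holds its "op" and its "data". play_rows: Moves the arm, as the interface text tells. Shifts and turns lie within -1 to 1; 1 stands for 0.2 m of shift or 90 degrees of turn. Its arguments: {"type":"object","properties":{"rows":{"type":"array","items":{"type":"object","properties":{"travel":{"type":"array","items":{"type":"number","minimum":-1,"maximum":1}},"rot":{"type":"array","items":{"type":"number","minimum":-1,"maximum":1}},"hand":{"type":"number"}}}},"grip_force":{"type":"number"}},"required":["rows"]}

```bash
mkdir -p pics; ls
python3 - <<'E'
from cell import manip
import cv2,numpy as np
for n in("scene","top"):
    im=manip.camera(n); cv2.imwrite(f"pics/{n}0.png",im)
    m=manip.camera_model(n); print(n,np.round(m["camera_matrix"],1).tolist(),np.round(m["world_from_camera"],3).tolist())
o=manip.get_obs(); print({k:np.round(v,3).tolist() for k,v in o.items()})
E
```

```text
pics
scene [[569.7, 0.0, 317.2], [0.0, 569.7, 236.5], [0.0, 0.0, 1.0]] [[0.777, 0.456, -0.434, 0.938], [0.629, -0.584, 0.513, -0.415], [-0.02, -0.672, -0.74, 0.825], [0.0, 0.0, 0.0, 1.0]]
top [[457.5, 0.0, 321.1], [0.0, 457.5, 238.5], [0.0, 0.0, 1.0]] [[0.018, -0.983, 0.184, 0.394], [-1.0, -0.021, -0.016, 0.053], [0.02, -0.183, -0.983, 1.017], [0.0, 0.0, 0.0, 1.0]]
{'t': 0.1, 'joints': [1.605, 0.386, 0.007, -0.0, -1.194, -0.259], 'joint_vel': [-0.002, -0.001, 0.006, 0.0, -0.001, -0.001], 'joint_torque': [0.0, -39.169, 18.794, 4.232, 0.013, -0.0], 'tool_pos': [0.139, 0.609, 0.222], 'tool_rot': [3.12, -0.352, -0.0], 'wrist_force': [1.122, 0.546, 0.335], 'torque': [0.049, -0.017, -0.012], 'finger_force': 0.0, 'grip_width': 0.087}
```

View pics/scene0.png

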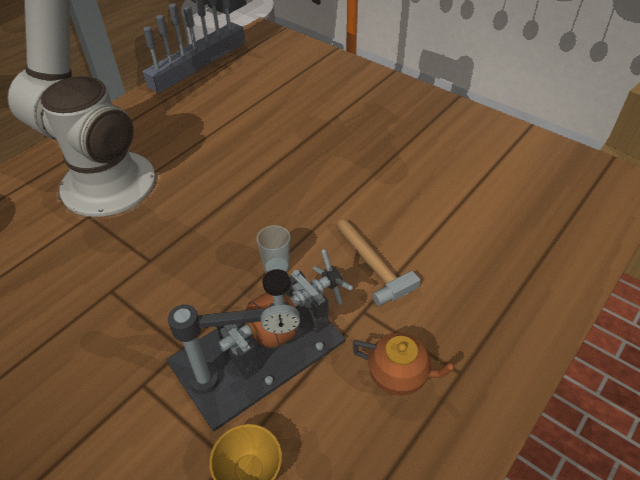

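View pics/top0.png

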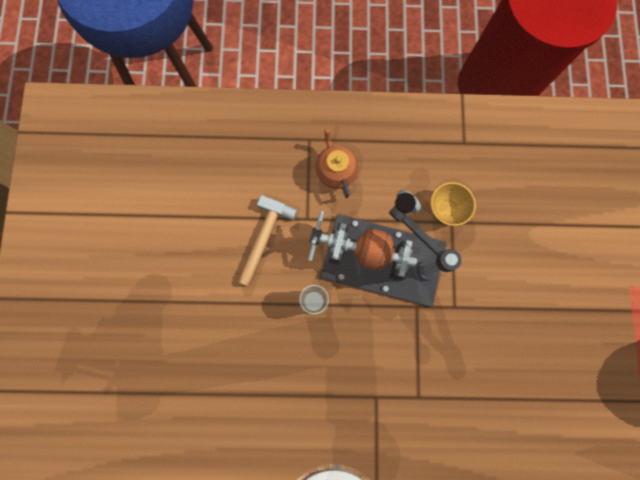

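The top view shows the fixture plate with corners near (337,216), (446,238), (434,305) and (321,280). The column top is at (449,260), the pad is swung out at (405,203), and the star wheel is near (317,238). I'll enlarge both views.

Run:
```python
import cv2
a=cv2.imread("pics/top0.png")[180:320,290:480]; cv2.imwrite("pics/topc.png",cv2.resize(a,None,fx=4,fy=4,interpolation=cv2.INTER_CUBIC))
a=cv2.imread("pics/scene0.png")[220:420,160:400]; cv2.imwrite("pics/scenec.png",cv2.resize(a,None,fx=3,fy=3,interpolation=cv2.INTER_CUBIC))
```

```text
(no output)
```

View pics/topc.png

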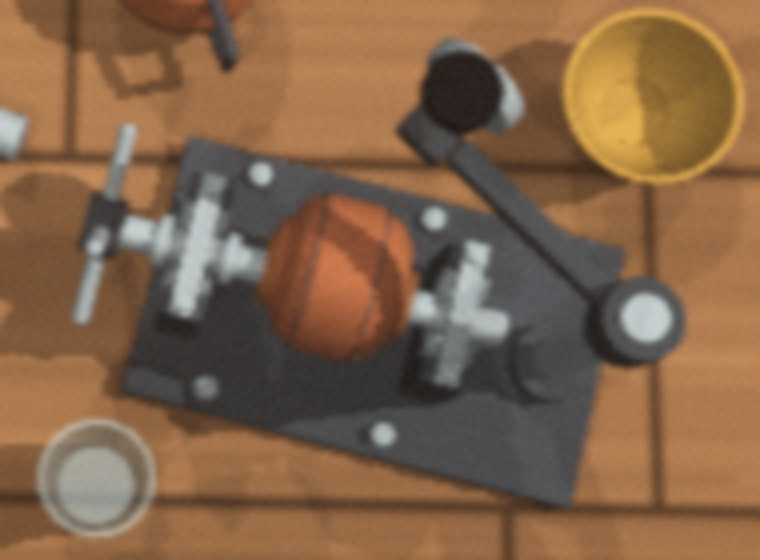

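View pics/scenec.png

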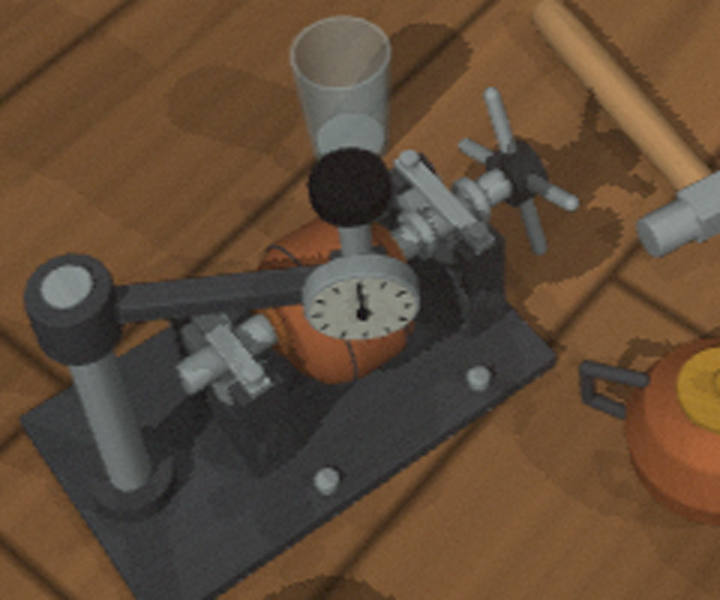

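Corners in the top crop are (190,138), (625,255), (570,507) and (123,397). The column cap is at (645,318), the pad at (462,90), and the star hub at about (103,225). Next I fit the poses.

```bash
cat > h.py <<'E'
from cell import manip
import numpy as np
from scipy.spatial.transform import Rotation as R
def proj(n,P):
    m=manip.camera_model(n);T=np.linalg.inv(m["world_from_camera"])
    c=np.atleast_2d(P)@T[:3,:3].T+T[:3,3];p=c@np.array(m["camera_matrix"]).T
    return p[:,:2]/p[:,2:]
def ray(n,uv,z):
    m=manip.camera_model(n);T=np.array(m["world_from_camera"])
    d=T[:3,:3]@np.linalg.solve(m["camera_matrix"],[*uv,1]);return T[:3,3]+d*(z-T[2,3])/d[2]
def fw(p,P):  # fixture->world
    P=np.atleast_2d(P);c,s=np.cos(p[2]),np.sin(p[2])
    return np.c_[p[0]+c*P[:,0]-s*P[:,1],p[1]+s*P[:,0]+c*P[:,1],P[:,2]]
E
python3 - <<'E'
from h import *
from scipy.optimize import least_squares
t=lambda x,y:np.array([x/4+290,y/4+180]); s=lambda x,y:np.array([x/3+160,y/3+220])
def pts(yc,yaw=0):
    return [[75,yc+127.5,12],[75,yc-127.5,12],[-75,yc-127.5,12],[-75,yc+127.5,12]]
U=np.array([t(190,138),t(625,255),t(570,507),t(123,397),t(645,318),t(103,225)])
S=np.array([s(552,357),s(24,420),s(67,285),s(517,172)])
def f(p):
    P=np.array(pts(p[3]*1000)+[[0,-130,p[4]*1000],[0,125,75]])/1000
    Q=np.array([P[0],P[2],P[4],P[5]])
    return np.r_[(proj("top",fw(p,P))-U).ravel(),(proj("scene",fw(p,Q))-S).ravel()]
r=least_squares(f,[.4,-.05,0.2,-.02,.2],x_scale=.01,loss='soft_l1');print(r.x.round(4));print(f(r.x).reshape(-1,2).round(1).tolist())
p=r.x
for q in(0,1.25):
    print(q)
pad=ray("top",t(462,90),.258);print("pad top",pad, "pad scene",ray("scene",s(349,182),.258))
col=fw(p,[[0,-.13,.2]])[0];print("col",col,np.hypot(*(pad-col)[:2]))
d=pad-col;a=np.arctan2(d[1],d[0])-p[2];print("arm angle",np.pi/2-a)
print("padatstop",fw(p,[[0,0,.258]]),"hub",fw(p,[[0,.125,.075]]))
print("glass",ray("top",(314,299),.085),"bowl",ray("top",(453,204),.045))
# spoke tips
for ang in np.arange(0,90,15):
    P=[[.056*np.sin(np.radians(ang+k*90)),.125,.075+.056*np.cos(np.radians(ang+k*90))] for k in range(4)]
    print(ang,((proj("top",fw(p,P))-[290,180])*4).round().astype(int).tolist(),((proj("scene",fw(p,P))-[160,220])*3).round().astype(int).tolist())
E
```

```text
[ 0.5452 -0.0727 -0.2382 -0.0342  0.1938]
[[-0.1, -1.0], [1.1, -1.7], [0.9, 0.6], [-0.2, -1.6], [-0.1, -0.2], [-0.2, -0.0], [0.9, -1.1], [-3.3, -1.4], [-0.1, 0.0], [-0.5, -0.3]]
0
1.25
pad top [ 0.60211958 -0.10389907  0.258     ] pad scene [ 0.61203717 -0.11206582  0.258     ]
col [ 0.51455944 -0.19904211  0.2       ] 0.1293018830627352
arm angle 0.50574588251567
padatstop [[ 0.54522992 -0.0727119   0.258     ]] hub [[0.57472075 0.04875945 0.075     ]]
glass [0.44351669 0.04935038 0.085     ] bowl [ 0.65952629 -0.25297016  0.045     ]
0 [[103, 204], [129, 125], [101, 244], [75, 327]] [[515, 106], [580, 235], [516, 231], [455, 111]]
15 [[111, 177], [128, 134], [95, 268], [75, 320]] [[532, 125], [577, 249], [500, 213], [456, 96]]
30 [[117, 154], [125, 150], [88, 290], [78, 306]] [[548, 147], [570, 257], [486, 193], [462, 86]]
45 [[123, 136], [120, 170], [83, 308], [83, 285]] [[562, 171], [559, 258], [474, 171], [471, 82]]
60 [[127, 125], [115, 193], [79, 321], [89, 260]] [[572, 195], [546, 254], [464, 149], [484, 84]]
75 [[129, 121], [108, 218], [76, 328], [96, 232]] [[578, 217], [531, 245], [458, 129], [499, 92]]
```

{"op": "play_rows", "data": {"rows": [{"travel": [0.76,0.74,-0.53],"rot": [0,0,0],"hand": 60},{"travel": [0.76,0.74,-0.53],"rot": [0,0,0],"hand": 60},{"travel": [0.76,0.74,-0.53],"rot": [0,0,0],"hand": 60},{"travel": [0.76,0.74,-0.53],"rot": [0,0,0],"hand": 60},{"travel": [0.76,0.74,-0.53],"rot": [0,0,0],"hand": 60},{"travel": [0.76,0.74,-0.53],"rot": [0,0,0],"hand": 60}]}}

```text
t: 0.6
tool_pos: [0.2556, 0.4287, 0.3304]
tool_rot: [-3.12, 0.353, -0.001]
wrist_force: [-0.3, 0.3, 0.8]
grip_width: 0.062
finger_force: 0.0
```

{"op": "play_rows", "data": {"rows": [{"travel": [0.76,0.74,0],"rot": [0,0,0],"hand": 60},{"travel": [0.76,0.74,0],"rot": [0,0,0],"hand": 60},{"travel": [0.76,0.74,0],"rot": [0,0,0],"hand": 60},{"travel": [0.76,0.74,0],"rot": [0,0,0],"hand": 60},{"travel": [0.76,0.74,0],"rot": [0,0,0],"hand": 60},{"travel": [0.76,0.74,0],"rot": [0,0,0],"hand": 60}]}}

```text
t: 1.1
tool_pos: [0.3712, 0.2482, 0.3286]
tool_rot: [3.119, -0.362, 0.0]
wrist_force: [-0.5, 1.6, 0.4]
grip_width: 0.06
finger_force: 0.0
```

{"op": "play_rows", "data": {"rows": [{"travel": [0.76,0.74,0],"rot": [0,0,0],"hand": 60},{"travel": [0.76,0.74,0],"rot": [0,0,0],"hand": 60},{"travel": [0.76,0.74,0],"rot": [0,0,0],"hand": 60},{"travel": [0.76,0.74,0],"rot": [0,0,0],"hand": 60},{"travel": [0.76,0.74,0],"rot": [0,0,0],"hand": 60},{"travel": [0.76,0.74,0],"rot": [0,0,0],"hand": 60}]}}

```text
t: 1.6
tool_pos: [0.4868, 0.0704, 0.3277]
tool_rot: [3.119, -0.363, -0.002]
wrist_force: [0.4, 0.3, 0.0]
grip_width: 0.0601
finger_force: 0.0
```

```bash
cat >> h.py <<'E'
FP=np.array([0.5452,-0.0727,-0.2382]); COL=fw(FP,[[0,-.13,0]])[0]
def padpos(a,z): return fw(FP,[[.13*np.sin(a),-.13+.13*np.cos(a),z]])[0]
def move(P,yawx=None):
    """print travel/rot from current pose to world P with tool x at world yaw yawx, pointing down"""
    o=manip.get_obs();r=R.from_rotvec(o["tool_rot"]);out=[(r.inv().apply(np.array(P)-o["tool_pos"])/.2).round(3).tolist()]
    if yawx is not None:
        g=R.from_matrix(np.c_[[np.cos(yawx),np.sin(yawx),0],[np.sin(yawx),-np.cos(yawx),0],[0,0,-1]])
        out.append(((r.inv()*g).as_rotvec()/(np.pi/2)).round(3).tolist())
    return out
E
python3 - <<'E'
from h import *
o=manip.get_obs();print(o["t"],o["tool_pos"],o["tool_rot"],o["joints"].round(2) if hasattr(o["joints"],"round") else o["joints"])
a=.506;print(padpos(a,.33),move(padpos(a,.33),FP[2]-np.pi/2-a/2), move(padpos(0,.33),FP[2]-np.pi/2))
E
```

```text
1.6 [0.48680728 0.07035001 0.32766945] [ 3.11861915e+00 -3.62548354e-01 -1.68297181e-03] [ 0.48  0.09 -0.12  0.   -1.36  0.86]
[ 0.60258586 -0.10339745  0.33      ] [[0.763, 0.713, -0.011], [0.001, -0.001, 1.165]] [[0.448, 0.629, -0.011], [0.001, -0.001, 1.004]]
```

{"op": "play_rows", "data": {"rows": [{"travel": [0.763,0.713,0],"rot": [0,0,0.5],"hand": 60},{"travel": [0.763,0.713,0],"rot": [0,0,0.5],"hand": 60},{"travel": [0.763,0.713,0],"rot": [0,0,0.5],"hand": 60},{"travel": [0.763,0.713,0],"rot": [0,0,0.5],"hand": 60},{"travel": [0.763,0.713,0],"rot": [0,0,1],"hand": 60},{"travel": [0.763,0.713,0],"rot": [0,0,1],"hand": 60},{"travel": [0.763,0.713,0],"rot": [0,0,1],"hand": 60},{"travel": [0.763,0.713,0],"rot": [0,0,1],"hand": 60},{"travel": [0.763,0.713,0],"rot": [0,0,1],"hand": 60},{"travel": [0.763,0.713,0],"rot": [0,0,1],"hand": 60},{"travel": [0.763,0.713,0],"rot": [0,0,1],"hand": 60},{"travel": [0.763,0.713,0],"rot": [0,0,1],"hand": 60},{"travel": [0.763,0.713,0],"rot": [0,0,1],"hand": 60},{"travel": [0.763,0.713,0],"rot": [0,0,1],"hand": 60}]}}

```text
t: 2.77
tool_pos: [0.6017, -0.0977, 0.3279]
tool_rot: [1.957, -2.457, -0.001]
wrist_force: [-0.2, 0.3, 0.1]
grip_width: 0.0602
finger_force: 0.0
```

Run:
```python
from h import *
import cv2
a=.506;print(move(padpos(a,.24),FP[2]-np.pi/2-a/2))
i=cv2.imread and manip.camera("top")[160:320,300:500];j=manip.camera("scene")[180:340,160:360]
cv2.imwrite("pics/p1.png",cv2.resize(np.hstack([i,j]),None,fx=2,fy=3))
```

```text
[[0.027, -0.011, 0.44], [0.001, -0.0, 0.169]]
```

View pics/p1.png

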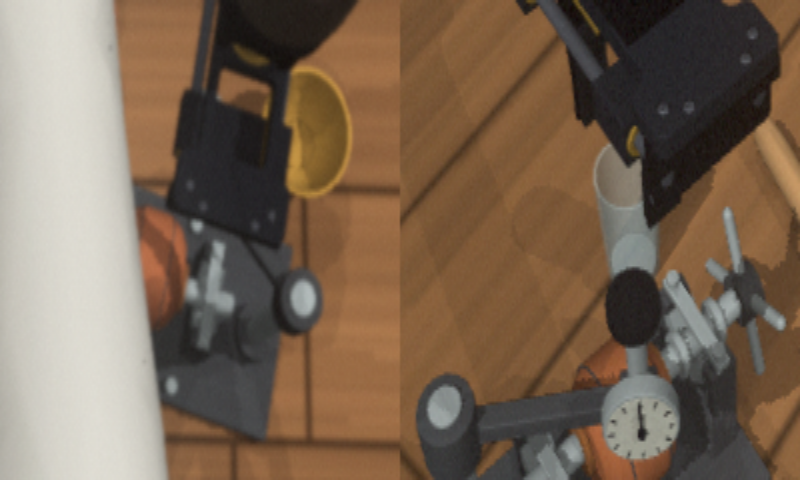

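The gripper hangs just up-image of the black pad (scene crop pad at (633,300)). The top view shows it end-on past the forearm. I'll check the projected finger positions against this.

Run:
```python
from h import *
o=manip.get_obs();r=R.from_rotvec(o["tool_rot"]);P=o["tool_pos"]+r.apply([[0,0,0],[0,.03,0],[0,-.03,0],[0,.095,-.07],[0,-.095,-.07]])
print(((proj("scene",P)-[160,180])*[2,3]+[400,0]).round(),((proj("top",P)-[300,160])*[2,3]).round())
a=.506
print(((proj("scene",[padpos(a,.258)])-[160,180])*[2,3]+[400,0]).round())
```

```text
[[627. 158.]
 [599. 116.]
 [657. 202.]
 [526. -98.]
 [725. 178.]] [[ 221.   93.]
 [ 214.  147.]
 [ 229.   40.]
 [ 215.  242.]
 [ 268. -131.]]
[[631. 278.]]
```

Triangulating gives a pad top near z = 0.246 at about (0.605, -0.106), which is an arm angle of about 0.54. I descend with the fingers straddling the pad, tips at 0.233.

{"op": "play_rows", "data": {"rows": [{"travel": [0.045,-0.015,0.0],"rot": [0,0,0.17],"hand": 60},{"travel": [0.045,-0.015,0.1],"rot": [0,0,0.17],"hand": 60},{"travel": [0.045,-0.015,0.2],"rot": [0,0,0.17],"hand": 60},{"travel": [0.045,-0.015,0.3],"rot": [0,0,0.17],"hand": 60},{"travel": [0.045,-0.015,0.4],"rot": [0,0,0.17],"hand": 60},{"travel": [0.045,-0.015,0.47],"rot": [0,0,0.17],"hand": 60},{"travel": [0.045,-0.015,0.47],"rot": [0,0,0.17],"hand": 50},{"travel": [0.045,-0.015,0.47],"rot": [0,0,0.17],"hand": 46}]}}

```text
t: 3.53
tool_pos: [0.6026, -0.1077, 0.2341]
tool_rot: [1.615, -2.693, -0.001]
wrist_force: [0.3, -0.3, 1.5]
grip_width: 0.0533
finger_force: 0.0
```

Run:
```python
from h import *
for a in(.45,.35,.25,.15,.05,0,-.03):
    print(a,move(padpos(a,.233),FP[2]-np.pi/2-a/2))
```

```text
0.45 [[-0.027, 0.045, 0.005], [0.001, -0.001, -0.017]]
0.35 [[-0.037, 0.11, 0.005], [0.001, -0.001, -0.049]]
0.25 [[-0.04, 0.175, 0.005], [0.001, -0.001, -0.081]]
0.15 [[-0.036, 0.239, 0.006], [0.001, -0.001, -0.113]]
0.05 [[-0.026, 0.304, 0.006], [0.001, -0.001, -0.145]]
0 [[-0.019, 0.335, 0.006], [0.001, -0.001, -0.161]]
-0.03 [[-0.014, 0.354, 0.006], [0.001, -0.001, -0.17]]
```

{"op": "play_rows", "data": {"rows": [{"travel": [-0.027,0.045,0],"rot": [0,0,-0.02],"hand": 46},{"travel": [-0.032,0.08,0],"rot": [0,0,-0.035],"hand": 46},{"travel": [-0.037,0.11,0],"rot": [0,0,-0.05],"hand": 46},{"travel": [-0.04,0.15,0],"rot": [0,0,-0.07],"hand": 46},{"travel": [-0.04,0.19,0],"rot": [0,0,-0.09],"hand": 46},{"travel": [-0.036,0.23,0],"rot": [0,0,-0.11],"hand": 46},{"travel": [-0.03,0.27,0],"rot": [0,0,-0.13],"hand": 46},{"travel": [-0.025,0.31,0],"rot": [0,0,-0.15],"hand": 46},{"travel": [-0.022,0.33,0],"rot": [0,0,-0.16],"hand": 46}]}}

```text
t: 4.28
tool_pos: [0.5479, -0.071, 0.2367]
tool_rot: [-1.94, 2.462, -0.005]
wrist_force: [5.3, 1.9, -0.6]
grip_width: 0.0461
finger_force: 2.1
```

{"op": "play_rows", "data": {"rows": [{"travel": [0,0.008,0],"rot": [0,0,0],"hand": 46},{"travel": [0,0.012,0],"rot": [0,0,0],"hand": 46}]}}

```text
t: 4.45
tool_pos: [0.5455, -0.0715, 0.2364]
tool_rot: [-1.938, 2.467, -0.005]
wrist_force: [4.0, 2.0, 1.4]
grip_width: 0.0461
finger_force: 2.0
```

{"op": "play_rows", "data": {"rows": [{"travel": [0,0.008,0],"rot": [0,0,0],"hand": 46},{"travel": [0,0.012,0],"rot": [0,0,0],"hand": 46}]}}

```text
t: 4.62
tool_pos: [0.5426, -0.0716, 0.2355]
tool_rot: [-1.938, 2.471, -0.002]
wrist_force: [4.5, 1.3, 3.5]
grip_width: 0.0463
finger_force: 1.9
```

{"op": "play_rows", "data": {"rows": [{"travel": [0,0.008,0],"rot": [0,0,0],"hand": 46},{"travel": [0,0.012,0],"rot": [0,0,0],"hand": 46}]}}

```text
t: 4.78
tool_pos: [0.5408, -0.0713, 0.2351]
tool_rot: [-1.937, 2.47, -0.004]
wrist_force: [7.3, -1.0, 0.5]
grip_width: 0.0459
finger_force: 3.8
```

{"op": "play_rows", "data": {"rows": [{"travel": [0,0.008,0],"rot": [0,0,0],"hand": 46},{"travel": [0,0.012,0],"rot": [0,0,0],"hand": 46}]}}

```text
t: 4.95
tool_pos: [0.5406, -0.0713, 0.235]
tool_rot: [-1.935, 2.468, -0.01]
wrist_force: [13.9, -3.5, -3.2]
grip_width: 0.046
finger_force: 7.0
```

{"op": "play_rows", "data": {"rows": [{"travel": [0,0.005,0],"rot": [0,0,0],"hand": 46},{"travel": [0,0.01,0],"rot": [0,0,0],"hand": 46}]}}

```text
t: 5.12
tool_pos: [0.5404, -0.0712, 0.235]
tool_rot: [-1.934, 2.466, -0.014]
wrist_force: [19.7, -7.9, -6.7]
grip_width: 0.0463
finger_force: 9.9
```

At the stop: the force ramps up with no motion, and the implied pad centre (0.545, -0.072) matches the fixture fit. I back off, lift, close the fingers and press.

{"op": "play_rows", "data": {"rows": [{"travel": [0,-0.025,0],"rot": [0,0,0],"hand": 50},{"travel": [0,-0.045,0],"rot": [0,0,0],"hand": 56},{"travel": [0,-0.045,-0.1],"rot": [0,0,0],"hand": 60},{"travel": [0,-0.045,-0.25],"rot": [0,0,0],"hand": 60},{"travel": [0,-0.045,-0.3],"rot": [0,0,0],"hand": 0},{"travel": [0,-0.045,-0.3],"rot": [0,0,0],"hand": 0},{"travel": [0,-0.045,-0.3],"rot": [0,0,0],"hand": 0},{"travel": [0,-0.045,-0.3],"rot": [0,0,0],"hand": 0},{"travel": [0,-0.045,-0.3],"rot": [0,0,0],"hand": 0},{"travel": [0,-0.045,-0.3],"rot": [0,0,0],"hand": 0}]}}

```text
t: 5.95
tool_pos: [0.5433, -0.072, 0.2931]
tool_rot: [1.937, -2.47, -0.003]
wrist_force: [0.1, 0.9, 0.2]
grip_width: 0.0277
finger_force: 0.0
```

Run:
```python
from h import *
o=manip.get_obs();print(o["grip_width"],o["tool_pos"]);print(move(padpos(0,.255),FP[2]-np.pi/2))
```

```text
0.027729576845498413 [ 0.54332369 -0.07204395  0.29313565]
[[0.001, -0.01, 0.191], [0.002, -0.001, -0.002]]
```

{"op": "play_rows", "data": {"rows": [{"travel": [0,-0.01,0.05],"rot": [0,0,0],"hand": 0},{"travel": [0,-0.01,0.08],"rot": [0,0,0],"hand": 0},{"travel": [0,-0.01,0.11],"rot": [0,0,0],"hand": 0},{"travel": [0,-0.01,0.14],"rot": [0,0,0],"hand": 0},{"travel": [0,-0.01,0.17],"rot": [0,0,0],"hand": 0},{"travel": [0,-0.01,0.2],"rot": [0,0,0],"hand": 0},{"travel": [0,-0.01,0.23],"rot": [0,0,0],"hand": 0},{"travel": [0,-0.01,0.26],"rot": [0,0,0],"hand": 0},{"travel": [0,-0.01,0.29],"rot": [0,0,0],"hand": 0},{"travel": [0,-0.01,0.32],"rot": [0,0,0],"hand": 0},{"travel": [0,-0.01,0.34],"rot": [0,0,0],"hand": 0},{"travel": [0,-0.01,0.35],"rot": [0,0,0],"hand": 0}]}}

```text
t: 6.95
tool_pos: [0.546, -0.0725, 0.2246]
tool_rot: [-1.939, 2.472, -0.0]
wrist_force: [-2.5, 0.7, 4.4]
grip_width: 0.0008
finger_force: 2.6
```

{"op": "play_rows", "data": {"rows": [{"travel": [0,0,0.01],"rot": [0,0,0],"hand": 0},{"travel": [0,0,0.02],"rot": [0,0,0],"hand": 0},{"travel": [0,0,0.025],"rot": [0,0,0],"hand": 0}]}}

```text
t: 7.2
tool_pos: [0.546, -0.0725, 0.22]
tool_rot: [-1.939, 2.472, -0.0]
wrist_force: [-1.8, 0.7, 6.4]
grip_width: 0.0004
finger_force: 2.7
```

{"op": "play_rows", "data": {"rows": [{"travel": [0,0,0.005],"rot": [0,0,0],"hand": 0},{"travel": [0,0,0.01],"rot": [0,0,0],"hand": 0}]}}

```text
t: 7.37
tool_pos: [0.5461, -0.0725, 0.2183]
tool_rot: [-1.939, 2.471, -0.001]
wrist_force: [-4.9, 2.3, 11.7]
grip_width: 0.0006
finger_force: 6.0
```

{"op": "play_rows", "data": {"rows": [{"travel": [0,0,0.005],"rot": [0,0,0],"hand": 0},{"travel": [0,0,0.01],"rot": [0,0,0],"hand": 0}]}}

```text
t: 7.53
tool_pos: [0.5469, -0.0727, 0.2182]
tool_rot: [-1.939, 2.47, -0.004]
wrist_force: [-4.1, 2.0, 15.7]
grip_width: 0.0004
finger_force: 7.6
```

{"op": "play_rows", "data": {"rows": [{"travel": [0,0,0.0],"rot": [0,0,0],"hand": 0},{"travel": [0,0,-0.1],"rot": [0,0,0],"hand": 0},{"travel": [0,0,-0.3],"rot": [0,0,0],"hand": 0}]}}

```text
t: 7.78
tool_pos: [0.5433, -0.0722, 0.2709]
tool_rot: [1.933, -2.466, -0.012]
wrist_force: [0.3, 0.1, 0.1]
grip_width: 0.0005
finger_force: 0.0
```

```bash
cat >> h.py <<'E'
def star(a,r): a=np.radians(a);return [r*np.sin(a),.125,.075+r*np.cos(a)]
E
python3 - <<'E'
from h import *
print(move(fw(FP,[[-.025,.125,.27]])[0],FP[2]-np.pi/2))
E
```

```text
[[-0.624, 0.117, 0.005], [0.007, -0.001, -0.002]]
```

{"op": "play_rows", "data": {"rows": [{"travel": [-0.2,0.09,0],"rot": [0,0,0],"hand": 30},{"travel": [-0.4,0.09,0],"rot": [0,0,0],"hand": 30},{"travel": [-0.62,0.09,0],"rot": [0,0,0],"hand": 30},{"travel": [-0.62,0.09,0],"rot": [0,0,0],"hand": 30},{"travel": [-0.62,0.09,0.2],"rot": [0,0,0],"hand": 30}]}}

```text
t: 8.2
tool_pos: [0.5637, 0.0555, 0.2422]
tool_rot: [-1.936, 2.455, -0.013]
wrist_force: [1.8, 0.3, 1.0]
grip_width: 0.0253
finger_force: 0.0
```

Run:
```python
from h import *
import cv2
o=manip.get_obs();print(o["grip_width"],o["tool_pos"])
print(move(fw(FP,[[-.018,.125,.107]])[0],FP[2]-np.pi/2))
j=manip.camera("scene")[240:350,230:370]
cv2.imwrite("pics/p2.png",cv2.resize(j,None,fx=5,fy=5,interpolation=cv2.INTER_CUBIC))
```

```text
0.025300131700680947 [0.56369858 0.05545288 0.24222595]
[[0.024, 0.04, 0.675], [-0.01, 0.005, 0.002]]
```

View pics/p2.png

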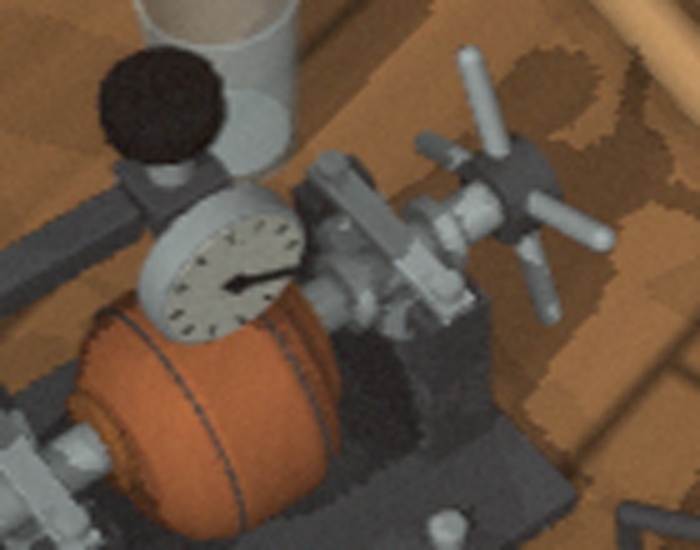

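The dial is readable: hub at (235,285) and needle tip at (300,270) in the crop. The star spokes are clear too. I'll automate reading both.

```bash
cat >> h.py <<'E'
import cv2
def measure(save=None):
    im=manip.camera("scene")
    W0=ray("scene",(277,297),.162); f=np.array([[np.cos(FP[2]),np.sin(FP[2]),0],[-np.sin(FP[2]),np.cos(FP[2]),0],[0,0,1]])
    k=.026; C=[W0+k*(a*f[1]+b*f[2]) for a,b in((-1,1),(1,1),(1,-1),(-1,-1))]
    H=cv2.getPerspectiveTransform(proj("scene",C).astype(np.float32),np.float32([[0,0],[200,0],[200,200],[0,200]]))
    g=cv2.cvtColor(cv2.warpPerspective(im,H,(200,200),flags=cv2.INTER_CUBIC),cv2.COLOR_BGR2GRAY).astype(float)
    if save: cv2.imwrite(save,cv2.resize(g.astype(np.uint8),(400,400)))
    ph=np.radians(np.arange(0,360,1.)); rr=np.arange(22,52,2.)
    x=100+rr*np.sin(ph)[:,None];y=100-rr*np.cos(ph)[:,None]
    prof=cv2.remap(g.astype(np.float32),x.astype(np.float32),y.astype(np.float32),cv2.INTER_LINEAR).mean(1)
    w=np.clip(np.median(prof)-prof-15,0,None);i=prof.argmin();dd=(np.arange(360)-i+180)%360-180;m=abs(dd)<20
    needle=(i+(w*dd)[m].sum()/w[m].sum())%360
    s=cv2.cvtColor(im,cv2.COLOR_BGR2HSV)[...,1].astype(np.float32)
    def sc(a):
        v=[]
        for q in range(4):
            P=proj("scene",fw(FP,[star(a+90*q,r) for r in np.linspace(.03,.054,10)])).astype(np.float32)
            v.append(cv2.remap(s,P[:,:1],P[:,1:],cv2.INTER_LINEAR).mean())
        return -np.sum(v)
    A=np.arange(0,90,1.);S=np.array([sc(a) for a in A]);i=S.argmax()
    d=(A-A[i]+45)%90-45;m=abs(d)<9;w=np.clip(S[m]-S[m].min(),0,None)
    return round(float(needle),1),round(float(((A[i]+(w*d[m]).sum()/w.sum())%90)),1),round(float(S.max()-np.median(S)))
E
python3 - <<'E'
from h import *
print(measure("pics/dial.png"))
E
```

```text
(107.8, 65.3, 348)
```

View pics/dial.png

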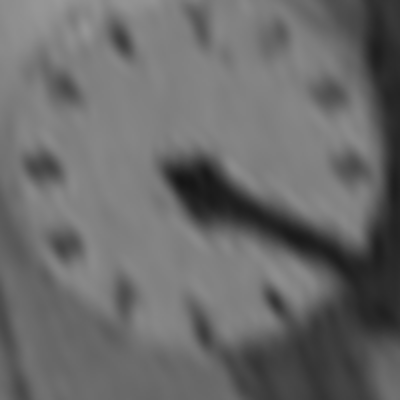

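{"op": "play_rows", "data": {"rows": [{"travel": [0.024,0.04,0.15],"rot": [0,0,0],"hand": 30},{"travel": [0.024,0.04,0.3],"rot": [0,0,0],"hand": 30},{"travel": [0.024,0.04,0.45],"rot": [0,0,0],"hand": 30},{"travel": [0.024,0.04,0.58],"rot": [0,0,0],"hand": 30},{"travel": [0.024,0.04,0.675],"rot": [0,0,0],"hand": 30},{"travel": [0.024,0.04,0.675],"rot": [0,0,0],"hand": 30}]}}

```text
t: 8.8
tool_pos: [0.549, 0.0486, 0.0985]
tool_rot: [1.936, -2.47, -0.001]
wrist_force: [1.2, -0.1, -0.3]
grip_width: 0.0301
finger_force: 0.2
```

```bash
sed -i 's/x=100+rr/x=98+rr/;s/y=100-rr/y=91-rr/' h.py
cat >> h.py <<'E'
def fx():
    o=manip.get_obs();P=o["tool_pos"]-np.r_[FP[:2],0];c,s=np.cos(FP[2]),np.sin(FP[2])
    return np.round([c*P[0]+s*P[1],-s*P[0]+c*P[1],P[2]],4),np.round(o["wrist_force"],1),o["t"],round(o["grip_width"],3)
E
python3 - <<'E'
from h import *
print(measure(),fx())
for x in(-.018,0,.02,.035,.045):print(x,move(fw(FP,[[x,.125,.107]])[0],FP[2]-np.pi/2))
E
```

```text
(135.1, 57.0, 234) (array([-0.0247,  0.119 ,  0.1002]), array([-0.8, -0.7,  0.6]), 8.85, 0.03)
-0.018 [[-0.03, -0.033, -0.034], [0.001, -0.001, -0.002]]
0 [[-0.03, -0.123, -0.034], [0.001, -0.001, -0.002]]
0.02 [[-0.031, -0.223, -0.035], [0.001, -0.001, -0.002]]
0.035 [[-0.031, -0.298, -0.035], [0.001, -0.001, -0.002]]
0.045 [[-0.031, -0.348, -0.035], [0.001, -0.001, -0.002]]
```

{"op": "play_rows", "data": {"rows": [{"travel": [-0.03,-0.02,-0.02],"rot": [0,0,0],"hand": 30},{"travel": [-0.03,-0.06,-0.03],"rot": [0,0,0],"hand": 30},{"travel": [-0.03,-0.1,-0.035],"rot": [0,0,0],"hand": 30},{"travel": [-0.03,-0.12,-0.035],"rot": [0,0,0],"hand": 30},{"travel": [-0.03,-0.12,-0.035],"rot": [0,0,0],"hand": 30}]}}

```text
t: 9.27
tool_pos: [0.5755, 0.0495, 0.1083]
tool_rot: [-1.937, 2.471, -0.001]
wrist_force: [0.2, 0.4, 0.7]
grip_width: 0.0302
finger_force: 0.4
```

Run:
```python
from h import *
print(measure(),fx())
```

```text
(110.8, 76.3, 307) (array([-1.000e-04,  1.257e-01,  1.079e-01]), array([-1.5,  0.6,  0.3]), 9.3167, 0.03)
```

{"op": "play_rows", "data": {"rows": [{"travel": [0,-0.04,0],"rot": [0,0,0],"hand": 30},{"travel": [0,-0.08,0],"rot": [0,0,0],"hand": 30},{"travel": [0,-0.1,0],"rot": [0,0,0],"hand": 30},{"travel": [0,-0.1,0],"rot": [0,0,0],"hand": 30}]}}

```text
t: 9.65
tool_pos: [0.5944, 0.0445, 0.1073]
tool_rot: [-1.938, 2.472, -0.001]
wrist_force: [-0.3, 0.4, -0.4]
grip_width: 0.0299
finger_force: 0.3
```

Run:
```python
from h import *
print(measure("pics/d3.png"),fx())
```

```text
(94.9, 11.9, 294) (array([0.0196, 0.1255, 0.1071]), array([-1.1,  0.1, -0.9]), 9.7, 0.03)
```

Reading falls as I turn (135°, 111°, 95° for spoke angles -33, -14, +12), so the low side lies ahead. I continue.

{"op": "play_rows", "data": {"rows": [{"travel": [0,-0.04,0],"rot": [0,0,0],"hand": 30},{"travel": [0,-0.08,0],"rot": [0,0,0],"hand": 30},{"travel": [0,-0.12,0.01],"rot": [0,0,0],"hand": 30},{"travel": [0,-0.13,0.01],"rot": [0,0,0],"hand": 30},{"travel": [0,-0.13,0.01],"rot": [0,0,0],"hand": 30}]}}

```text
t: 10.12
tool_pos: [0.6185, 0.0383, 0.1047]
tool_rot: [1.937, -2.471, -0.001]
wrist_force: [-3.6, 0.7, -0.3]
grip_width: 0.03
finger_force: 1.1
```

Run:
```python
from h import *
print(measure(),fx())
```

```text
(96.9, 49.4, 310) (array([0.0453, 0.1253, 0.1052]), array([-1.6,  0.4,  1. ]), 10.1667, 0.03)
```

The low side looks to be near spoke angle +28°. I push the spoke back with the other finger to rest there.

{"op": "play_rows", "data": {"rows": [{"travel": [0,0.05,0],"rot": [0,0,0],"hand": 30},{"travel": [0,0.09,0],"rot": [0,0,0],"hand": 30},{"travel": [0,0.13,0],"rot": [0,0,0],"hand": 30},{"travel": [0,0.155,0],"rot": [0,0,0],"hand": 30},{"travel": [0,0.155,0],"rot": [0,0,0],"hand": 30}]}}

```text
t: 10.58
tool_pos: [0.5942, 0.0471, 0.1107]
tool_rot: [-1.934, 2.457, -0.015]
wrist_force: [7.4, -1.4, 4.8]
grip_width: 0.0301
finger_force: 3.4
```

Run:
```python
from h import *
print(measure(),fx())
```

```text
(101.0, 34.0, 342) (array([0.0194, 0.1281, 0.1106]), array([ 5.5, -0.9,  5.5]), 10.6333, 0.03)
```

{"op": "play_rows", "data": {"rows": [{"travel": [0,0.0,0],"rot": [0,0,0],"hand": 30},{"travel": [0,-0.06,0],"rot": [0,0,0],"hand": 30},{"travel": [0,-0.06,0],"rot": [0,0,0],"hand": 30}]}}

```text
t: 10.88
tool_pos: [0.6018, 0.0435, 0.107]
tool_rot: [-1.937, 2.468, -0.003]
wrist_force: [0.9, -0.7, -0.4]
grip_width: 0.0298
finger_force: 0.0
```

Run:
```python
from h import *
from scipy.optimize import curve_fit
print(measure(),fx())
```

```text
(73.9, 38.2, 325) (array([0.0262, 0.1258, 0.1062]), array([-1.4, -0.3, -0.5]), 10.9333, 0.03)
```

Backing off dropped the reading from 101° to 74°, so finger contact lifts the arbor within its play. Only at-rest readings count. I go to the next spoke (at about -52°).

{"op": "play_rows", "data": {"rows": [{"travel": [0,0,-0.15],"rot": [0,0,0],"hand": 40},{"travel": [0,0.05,-0.23],"rot": [0,0,0],"hand": 40},{"travel": [0,0.2,-0.23],"rot": [0,0,0],"hand": 40},{"travel": [0,0.33,-0.23],"rot": [0,0,0],"hand": 40},{"travel": [0,0.34,-0.2],"rot": [0,0,0],"hand": 40},{"travel": [0,0.34,-0.1],"rot": [0,0,0],"hand": 40},{"travel": [0,0.34,0.0],"rot": [0,0,0],"hand": 40},{"travel": [0,0.34,0.025],"rot": [0,0,0],"hand": 40},{"travel": [0,0.34,0.025],"rot": [0,0,0],"hand": 40}]}}

```text
t: 11.68
tool_pos: [0.5331, 0.0591, 0.0994]
tool_rot: [1.938, -2.469, -0.001]
wrist_force: [-0.6, 0.0, 0.7]
grip_width: 0.04
finger_force: 0.0
```

Run:
```python
from h import *
print(measure(),fx())
```

```text
(75.3, 35.5, 333) (array([-0.0422,  0.1256,  0.1003]), array([ 0.1,  0.1, -0.2]), 11.7333, 0.04)
```

{"op": "play_rows", "data": {"rows": [{"travel": [0,-0.05,0],"rot": [0,0,0],"hand": 40},{"travel": [0,-0.1,0],"rot": [0,0,0],"hand": 40},{"travel": [0,-0.14,-0.01],"rot": [0,0,0],"hand": 40},{"travel": [0,-0.18,-0.02],"rot": [0,0,0],"hand": 40},{"travel": [0,-0.21,-0.03],"rot": [0,0,0],"hand": 40},{"travel": [0,-0.235,-0.03],"rot": [0,0,0],"hand": 40},{"travel": [0,-0.235,-0.03],"rot": [0,0,0],"hand": 40},{"travel": [0,-0.2,-0.03],"rot": [0,0,0],"hand": 40},{"travel": [0,-0.18,-0.03],"rot": [0,0,0],"hand": 40},{"travel": [0,-0.18,-0.03],"rot": [0,0,0],"hand": 40}]}}

```text
t: 12.57
tool_pos: [0.569, 0.0507, 0.1067]
tool_rot: [-1.938, 2.472, -0.0]
wrist_force: [-0.1, 0.3, 0.2]
grip_width: 0.0397
finger_force: 0.0
```

Run:
```python
from h import *
print(measure(),fx())
```

```text
(90.8, 77.0, 285) (array([-0.0057,  0.1255,  0.1066]), array([ 0.1,  0.5, -0.5]), 12.6167, 0.04)
```

{"op": "play_rows", "data": {"rows": [{"travel": [0,-0.06,0],"rot": [0,0,0],"hand": 40},{"travel": [0,-0.1,0],"rot": [0,0,0],"hand": 40},{"travel": [0,-0.13,0],"rot": [0,0,0],"hand": 40},{"travel": [0,-0.16,0],"rot": [0,0,0],"hand": 40},{"travel": [0,-0.16,0],"rot": [0,0,0],"hand": 40},{"travel": [0,-0.12,0],"rot": [0,0,0],"hand": 40},{"travel": [0,-0.11,0],"rot": [0,0,0],"hand": 40},{"travel": [0,-0.11,0],"rot": [0,0,0],"hand": 40}]}}

```text
t: 13.28
tool_pos: [0.5898, 0.0458, 0.1065]
tool_rot: [-1.939, 2.471, -0.0]
wrist_force: [0.2, 0.9, -0.5]
grip_width: 0.0402
finger_force: 0.0
```

Run:
```python
from h import *
print(measure(),fx())
```

```text
(111.7, 6.8, 274) (array([0.0158, 0.1258, 0.1067]), array([ 0. , -0.9, -0.2]), 13.3333, 0.04)
```

At-rest data (113° at φ=-25, 74.5° at 36, 91° at 77, 112° at 97) put the low side at φ≈36, where the pot did rest. The high side should be near φ≈216. I continue.

{"op": "play_rows", "data": {"rows": [{"travel": [0,-0.06,0],"rot": [0,0,0],"hand": 40},{"travel": [0,-0.1,0],"rot": [0,0,0],"hand": 40},{"travel": [0,-0.13,0],"rot": [0,0,0],"hand": 40},{"travel": [0,-0.16,0.01],"rot": [0,0,0],"hand": 40},{"travel": [0,-0.18,0.01],"rot": [0,0,0],"hand": 40},{"travel": [0,-0.18,0.01],"rot": [0,0,0],"hand": 40},{"travel": [0,-0.13,0],"rot": [0,0,0],"hand": 40},{"travel": [0,-0.13,0],"rot": [0,0,0],"hand": 40}]}}

```text
t: 14.0
tool_pos: [0.6157, 0.0397, 0.1068]
tool_rot: [-1.938, 2.47, -0.001]
wrist_force: [0.4, 0.6, -0.9]
grip_width: 0.0401
finger_force: 0.0
```

Run:
```python
from h import *
print(measure(),fx())
```

```text
(196.3, 48.6, 308) (array([0.0428, 0.1261, 0.1072]), array([ 0.7, -0.2,  0.5]), 14.05, 0.04)
```

{"op": "play_rows", "data": {"rows": [{"travel": [0,0,-0.15],"rot": [0,0,0],"hand": 40},{"travel": [0,0.05,-0.23],"rot": [0,0,0],"hand": 40},{"travel": [0,0.2,-0.23],"rot": [0,0,0],"hand": 40},{"travel": [0,0.36,-0.23],"rot": [0,0,0],"hand": 40},{"travel": [0,0.4,-0.2],"rot": [0,0,0],"hand": 40}]}}

```text
t: 14.47
tool_pos: [0.5363, 0.0591, 0.1485]
tool_rot: [-1.937, 2.468, -0.001]
wrist_force: [-0.2, -0.2, -0.1]
grip_width: 0.0397
finger_force: 0.0
```

Run:
```python
from h import *
print(measure("pics/d4.png"),fx())
cv2.imwrite("pics/p4.png",cv2.resize(manip.camera("scene")[240:350,230:370],None,fx=5,fy=5,interpolation=cv2.INTER_CUBIC))
```

```text
(196.4, 49.7, 315) (array([-0.0405,  0.1256,  0.1469]), array([-1.9,  0.4, -1.7]), 14.5167, 0.04)
```

View pics/p4.png

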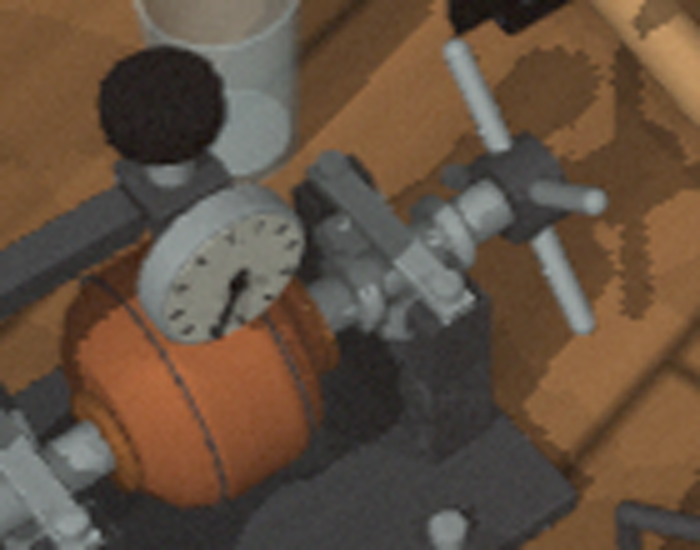

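The crop shows the needle pointing down and left, about 195° and well past the bottom (hub (238,280), tip (220,332)). The star is clear. I descend on the next spoke (C, at about -40°).

{"op": "play_rows", "data": {"rows": [{"travel": [0,-0.06,0.05],"rot": [0,0,0],"hand": 40},{"travel": [0,-0.06,0.1],"rot": [0,0,0],"hand": 40},{"travel": [0,-0.06,0.2],"rot": [0,0,0],"hand": 40},{"travel": [0,-0.06,0.22],"rot": [0,0,0],"hand": 40},{"travel": [0,-0.1,0.22],"rot": [0,0,0],"hand": 40},{"travel": [0,-0.14,0.21],"rot": [0,0,0],"hand": 40},{"travel": [0,-0.18,0.21],"rot": [0,0,0],"hand": 40},{"travel": [0,-0.22,0.2],"rot": [0,0,0],"hand": 40},{"travel": [0,-0.25,0.2],"rot": [0,0,0],"hand": 40},{"travel": [0,-0.27,0.2],"rot": [0,0,0],"hand": 40},{"travel": [0,-0.27,0.2],"rot": [0,0,0],"hand": 40},{"travel": [0,-0.22,0.2],"rot": [0,0,0],"hand": 40},{"travel": [0,-0.22,0.2],"rot": [0,0,0],"hand": 40}]}}

```text
t: 15.65
tool_pos: [0.5808, 0.0481, 0.1075]
tool_rot: [-1.937, 2.471, -0.001]
wrist_force: [0.5, -0.1, 0.0]
grip_width: 0.0401
finger_force: 0.0
```

Run:
```python
from h import *
print(measure(),fx())
```

```text
(225.9, 82.9, 266) (array([0.0065, 0.1259, 0.1073]), array([-0.1, -0.1,  1.5]), 15.7, 0.04)
```

{"op": "play_rows", "data": {"rows": [{"travel": [0,-0.06,0],"rot": [0,0,0],"hand": 40},{"travel": [0,-0.1,0],"rot": [0,0,0],"hand": 40},{"travel": [0,-0.13,0],"rot": [0,0,0],"hand": 40},{"travel": [0,-0.15,0],"rot": [0,0,0],"hand": 40},{"travel": [0,-0.15,0],"rot": [0,0,0],"hand": 40},{"travel": [0,-0.1,0],"rot": [0,0,0],"hand": 40},{"travel": [0,-0.1,0],"rot": [0,0,0],"hand": 40}]}}

```text
t: 16.28
tool_pos: [0.5996, 0.0434, 0.1064]
tool_rot: [-1.938, 2.471, -0.0]
wrist_force: [0.5, 0.3, -0.5]
grip_width: 0.0398
finger_force: 0.0
```

Run:
```python
from h import *
print(measure(),fx())
```

```text
(259.9, 30.6, 340) (array([0.026 , 0.1258, 0.1066]), array([-0. , -0.4, -0.4]), 16.3333, 0.04)
```

{"op": "play_rows", "data": {"rows": [{"travel": [0,-0.06,0],"rot": [0,0,0],"hand": 40},{"travel": [0,-0.1,0],"rot": [0,0,0],"hand": 40},{"travel": [0,-0.13,0.01],"rot": [0,0,0],"hand": 40},{"travel": [0,-0.16,0.015],"rot": [0,0,0],"hand": 40},{"travel": [0,-0.16,0.015],"rot": [0,0,0],"hand": 40},{"travel": [0,-0.11,0],"rot": [0,0,0],"hand": 40},{"travel": [0,-0.11,0],"rot": [0,0,0],"hand": 40}]}}

```text
t: 16.92
tool_pos: [0.6212, 0.0382, 0.1073]
tool_rot: [-1.938, 2.47, -0.001]
wrist_force: [-0.3, -1.1, -0.4]
grip_width: 0.0397
finger_force: 0.0
```

Run:
```python
from h import *
from scipy.optimize import curve_fit
n,s,q=measure();print(n,s,q,fx())
D=np.array([(-24.7,121),(36,74.5),(77,90.8),(96.8,111.7),(139.5,196.4),(173,226),(210.6,260),(180+s,n)])
f=lambda t,A,B,c:A+B*np.cos(np.radians(t-c))
p,_=curve_fit(f,*D.T,p0=[170,95,215]);print(p,(D[:,1]-f(D[:,0],*p)).round(1))
```

```text
252.9 60.1 269 (array([0.0481, 0.1258, 0.1074]), array([ 0.3, -0. ,  0.1]), 16.9667, 0.04)
[165.58654759  94.3158683  217.43280665] [-0.5  3.2 -2.1 -5.8 11.1 -6.9  0.8  0.3]
```

Maximum near φ≈218. I take two more samples beyond it (spoke D, at about -30°) to bracket it.

{"op": "play_rows", "data": {"rows": [{"travel": [0,0,-0.15],"rot": [0,0,0],"hand": 40},{"travel": [0,0.05,-0.23],"rot": [0,0,0],"hand": 40},{"travel": [0,0.2,-0.23],"rot": [0,0,0],"hand": 40},{"travel": [0,0.33,-0.23],"rot": [0,0,0],"hand": 40},{"travel": [0,0.35,-0.23],"rot": [0,0,0],"hand": 40},{"travel": [0,0.35,-0.15],"rot": [0,0,0],"hand": 40},{"travel": [0,0.35,-0.05],"rot": [0,0,0],"hand": 40},{"travel": [0,0.35,0.0],"rot": [0,0,0],"hand": 40},{"travel": [0,0.3,0.0],"rot": [0,0,0],"hand": 40},{"travel": [0,0.26,0],"rot": [0,0,0],"hand": 40},{"travel": [0,0.22,0],"rot": [0,0,0],"hand": 40},{"travel": [0,0.2,0],"rot": [0,0,0],"hand": 40},{"travel": [0,0.2,0],"rot": [0,0,0],"hand": 40},{"travel": [0,0.25,0],"rot": [0,0,0],"hand": 40},{"travel": [0,0.25,0],"rot": [0,0,0],"hand": 40}]}}

```text
t: 18.22
tool_pos: [0.5718, 0.0499, 0.1066]
tool_rot: [1.938, -2.472, -0.001]
wrist_force: [0.1, -0.0, 0.6]
grip_width: 0.0403
finger_force: 0.0
```

Run:
```python
from h import *
print(measure(),fx())
```

```text
(229.7, 81.6, 287) (array([-0.0026,  0.1256,  0.1068]), array([-0. , -0.1, -0.3]), 18.2667, 0.04)
```

{"op": "play_rows", "data": {"rows": [{"travel": [0,-0.06,0],"rot": [0,0,0],"hand": 40},{"travel": [0,-0.1,0],"rot": [0,0,0],"hand": 40},{"travel": [0,-0.13,0],"rot": [0,0,0],"hand": 40},{"travel": [0,-0.15,0],"rot": [0,0,0],"hand": 40},{"travel": [0,-0.15,0],"rot": [0,0,0],"hand": 40},{"travel": [0,-0.1,0],"rot": [0,0,0],"hand": 40},{"travel": [0,-0.1,0],"rot": [0,0,0],"hand": 40}]}}

```text
t: 18.85
tool_pos: [0.5908, 0.0452, 0.1061]
tool_rot: [1.938, -2.472, -0.001]
wrist_force: [-0.1, 0.4, -0.0]
grip_width: 0.0401
finger_force: 0.0
```

Run:
```python
from h import *
print(measure(),fx())
```

```text
(184.8, 19.8, 317) (array([0.0171, 0.1256, 0.1064]), array([-0.3,  0.3,  0.1]), 18.9, 0.04)
```

Run:
```python
import numpy as np
from scipy.optimize import curve_fit
D=np.array([(-24.7,121),(36,74.5),(77,90.8),(96.8,111.7),(139.5,196.4),(173,226),(210.6,260),(240.1,252.9),(261.6,229.7),(289.8,184.8)])
f=lambda t,A,B,c:A+B*np.cos(np.radians(t-c))
p,c=curve_fit(f,*D.T,p0=[170,95,215]);print(p,np.sqrt(np.diag(c)),(D[:,1]-f(D[:,0],*p)).round(1))
```

```text
[164.25882464  93.9508939  216.00692611] [2.01231254 2.87326874 1.74195985] [ 2.7  4.2 -2.5 -6.7 10.2 -7.   2.2  2.9 -0.3 -5.7]
```

{"op": "play_rows", "data": {"rows": [{"travel": [0,0.05,0],"rot": [0,0,0],"hand": 40},{"travel": [0,0.1,0],"rot": [0,0,0],"hand": 40},{"travel": [0,0.14,0],"rot": [0,0,0],"hand": 40},{"travel": [0,0.18,0],"rot": [0,0,0],"hand": 40},{"travel": [0,0.22,0],"rot": [0,0,0],"hand": 40},{"travel": [0,0.25,0.005],"rot": [0,0,0],"hand": 40},{"travel": [0,0.28,0.01],"rot": [0,0,0],"hand": 40},{"travel": [0,0.28,0.01],"rot": [0,0,0],"hand": 40},{"travel": [0,0.23,0],"rot": [0,0,0],"hand": 40},{"travel": [0,0.23,0],"rot": [0,0,0],"hand": 40}]}}

```text
t: 19.73
tool_pos: [0.5469, 0.056, 0.1063]
tool_rot: [1.937, -2.471, -0.002]
wrist_force: [0.2, -0.6, -0.3]
grip_width: 0.0398
finger_force: 0.0
```

Run:
```python
from h import *
print(measure(),fx())
```

```text
(281.9, 46.4, 300) (array([-0.0294,  0.1252,  0.1059]), array([ 0.1,  0.8, -0.4]), 19.7833, 0.04)
```

{"op": "play_rows", "data": {"rows": [{"travel": [0,0,-0.05],"rot": [0,0,0],"hand": 40},{"travel": [0,0,-0.25],"rot": [0,0,0],"hand": 40},{"travel": [0,0,-0.3],"rot": [0,0,0],"hand": 40}]}}

```text
t: 20.03
tool_pos: [0.5492, 0.0564, 0.1712]
tool_rot: [-1.938, 2.467, -0.005]
wrist_force: [0.6, 0.4, 0.7]
grip_width: 0.04
finger_force: 0.0
```

Run:
```python
from h import *
print(measure("pics/d5.png"),fx())
a=cv2.resize(manip.camera("scene")[240:350,230:370],None,fx=4,fy=4,interpolation=cv2.INTER_CUBIC)
cv2.imwrite("pics/p5.png",np.hstack([a[:400],cv2.cvtColor(cv2.resize(cv2.imread("pics/d5.png",0),(200,200)),cv2.COLOR_GRAY2BGR).repeat(2,0)]))
```

```text
(282.0, 46.5, 310) (array([-0.0259,  0.1269,  0.1721]), array([1.4, 1. , 0.9]), 20.0833, 0.04)
```

View pics/p5.png

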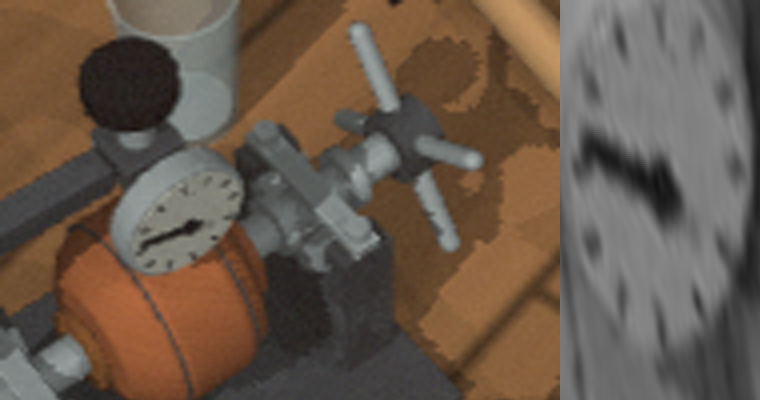

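The needle really is near 280° at rest (star spokes at 46°), so the arbor's seating shifts the reading. I'll press straight down on spoke D, which turns it gently and also seats the arbor.

{"op": "play_rows", "data": {"rows": [{"travel": [0.01,0.095,0],"rot": [0,0,0],"hand": 0},{"travel": [0.01,0.095,0.05],"rot": [0,0,0],"hand": 0},{"travel": [0.01,0.095,0.1],"rot": [0,0,0],"hand": 0},{"travel": [0.01,0.095,0.15],"rot": [0,0,0],"hand": 0},{"travel": [0.01,0.095,0.2],"rot": [0,0,0],"hand": 0},{"travel": [0.01,0.095,0.25],"rot": [0,0,0],"hand": 0},{"travel": [0.01,0.095,0.28],"rot": [0,0,0],"hand": 0},{"travel": [0.01,0.095,0.3],"rot": [0,0,0],"hand": 0},{"travel": [0.01,0.095,0.32],"rot": [0,0,0],"hand": 0},{"travel": [0.01,0.095,0.34],"rot": [0,0,0],"hand": 0},{"travel": [0.01,0.095,0.355],"rot": [0,0,0],"hand": 0},{"travel": [0.01,0.095,0.355],"rot": [0,0,0],"hand": 0}]}}

```text
t: 21.13
tool_pos: [0.5278, 0.0584, 0.0939]
tool_rot: [1.937, -2.47, -0.002]
wrist_force: [-1.1, 0.7, -1.3]
grip_width: 0.0007
finger_force: 0.5
```

Run:
```python
from h import *
print(measure(),fx())
```

```text
(266.0, 45.4, 349) (array([-0.0475,  0.1233,  0.0941]), array([-0.8,  0.3, -1. ]), 21.1833, 0.0)
```

{"op": "play_rows", "data": {"rows": [{"travel": [0,0,-0.05],"rot": [0,0,0],"hand": 0},{"travel": [0,0,-0.2],"rot": [0,0,0],"hand": 0},{"travel": [0,0,-0.2],"rot": [0,0,0],"hand": 0}]}}

```text
t: 21.43
tool_pos: [0.533, 0.0592, 0.1409]
tool_rot: [-1.935, 2.463, -0.008]
wrist_force: [0.7, 0.4, 0.9]
grip_width: 0.0002
finger_force: 0.0
```

Run:
```python
from h import *
print(measure(),fx())
```

```text
(260.2, 45.2, 380) (array([-0.044 ,  0.125 ,  0.1391]), array([-0.5,  0. ,  0.1]), 21.4833, 0.0)
```

The tip slipped past outside the spoke but seated the arbor: 260° at φ=225, matching the fit. I press further in on spoke D to turn it back by about 9°.

{"op": "play_rows", "data": {"rows": [{"travel": [0,-0.05,0],"rot": [0,0,0],"hand": 0},{"travel": [0,-0.05,0.08],"rot": [0,0,0],"hand": 0},{"travel": [0,-0.05,0.13],"rot": [0,0,0],"hand": 0},{"travel": [0,-0.05,0.16],"rot": [0,0,0],"hand": 0},{"travel": [0,-0.05,0.18],"rot": [0,0,0],"hand": 0},{"travel": [0,-0.05,0.195],"rot": [0,0,0],"hand": 0},{"travel": [0,-0.05,0.195],"rot": [0,0,0],"hand": 0}]}}

```text
t: 22.07
tool_pos: [0.5383, 0.056, 0.0957]
tool_rot: [1.938, -2.471, -0.001]
wrist_force: [-0.7, 0.0, 0.7]
grip_width: 0.0006
finger_force: 0.2
```

Run:
```python
from h import *
print(measure(),fx())
```

```text
(254.8, 21.7, 258) (array([-0.037 ,  0.1235,  0.096 ]), array([-0.7,  0.1, -0.2]), 22.1167, 0.001)
```

{"op": "play_rows", "data": {"rows": [{"travel": [0,0,-0.05],"rot": [0,0,0],"hand": 0},{"travel": [0,0,-0.2],"rot": [0,0,0],"hand": 0},{"travel": [0,0,-0.2],"rot": [0,0,0],"hand": 0}]}}

```text
t: 22.37
tool_pos: [0.5421, 0.057, 0.142]
tool_rot: [-1.935, 2.463, -0.007]
wrist_force: [2.0, 0.1, 0.9]
grip_width: 0.0006
finger_force: 0.0
```

Run:
```python
from h import *
print(measure(),fx())
for x in(-.02,-.01,-.002,.003):print(x,move(fw(FP,[[x,.125,.105]])[0],FP[2]-np.pi/2))
```

```text
(254.7, 19.9, 410) (array([-0.0347,  0.125 ,  0.1403]), array([-0.5, -0.4, -0.5]), 22.4167, 0.0)
-0.02 [[0.001, -0.072, 0.177], [-0.004, 0.003, -0.001]]
-0.01 [[0.001, -0.122, 0.177], [-0.004, 0.003, -0.001]]
-0.002 [[0.0, -0.162, 0.178], [-0.004, 0.003, -0.001]]
0.003 [[0.0, -0.187, 0.178], [-0.004, 0.003, -0.001]]
```

{"op": "play_rows", "data": {"rows": [{"travel": [0,-0.06,0.05],"rot": [0,0,0],"hand": 0},{"travel": [0,-0.06,0.12],"rot": [0,0,0],"hand": 0},{"travel": [0,-0.07,0.17],"rot": [0,0,0],"hand": 0},{"travel": [0,-0.09,0.17],"rot": [0,0,0],"hand": 0},{"travel": [0,-0.12,0.17],"rot": [0,0,0],"hand": 0},{"travel": [0,-0.14,0.17],"rot": [0,0,0],"hand": 0},{"travel": [0,-0.16,0.17],"rot": [0,0,0],"hand": 0},{"travel": [0,-0.16,0.17],"rot": [0,0,0],"hand": 0}]}}

```text
t: 23.08
tool_pos: [0.5709, 0.0486, 0.1032]
tool_rot: [-1.938, 2.471, -0.001]
wrist_force: [0.4, -0.3, -0.1]
grip_width: 0.0003
finger_force: 0.0
```

Run:
```python
from h import *
print(measure(),fx())
```

```text
(254.9, 19.2, 280) (array([-0.0043,  0.1238,  0.103 ]), array([-0.4, -0.6,  0.5]), 23.1333, 0.001)
```

{"op": "play_rows", "data": {"rows": [{"travel": [0,-0.015,0],"rot": [0,0,0],"hand": 0},{"travel": [0,-0.03,0],"rot": [0,0,0],"hand": 0},{"travel": [0,-0.04,0],"rot": [0,0,0],"hand": 0},{"travel": [0,-0.05,0],"rot": [0,0,0],"hand": 0},{"travel": [0,-0.05,0],"rot": [0,0,0],"hand": 0}]}}

```text
t: 23.55
tool_pos: [0.5791, 0.046, 0.1025]
tool_rot: [1.938, -2.471, -0.0]
wrist_force: [-2.6, 0.7, 2.1]
grip_width: 0.0002
finger_force: 1.4
```

Run:
```python
from h import *
print(measure(),fx())
```

```text
(271.7, 30.3, 312) (array([0.005 , 0.1233, 0.1024]), array([-2.3, -0.7,  0.6]), 23.6, 0.001)
```

{"op": "play_rows", "data": {"rows": [{"travel": [0,-0.01,0],"rot": [0,0,0],"hand": 0},{"travel": [0,-0.022,0],"rot": [0,0,0],"hand": 0},{"travel": [0,-0.022,0],"rot": [0,0,0],"hand": 0},{"travel": [0,0.02,0],"rot": [0,0,0],"hand": 0},{"travel": [0,0.06,0],"rot": [0,0,0],"hand": 0},{"travel": [0,0.06,-0.1],"rot": [0,0,0],"hand": 0},{"travel": [0,0.06,-0.25],"rot": [0,0,0],"hand": 0}]}}

```text
t: 24.18
tool_pos: [0.5654, 0.0489, 0.1505]
tool_rot: [1.936, -2.468, -0.003]
wrist_force: [0.8, 1.1, -0.2]
grip_width: 0.0007
finger_force: 0.0
```

Run:
```python
from h import *
print(measure(),measure(),fx())
```

```text
(261.8, 37.7, 403) (261.5, 37.4, 408) (array([-0.0037,  0.1255,  0.1581]), array([ 0.8,  0.7, -0.4]), 24.2833, 0.0)
```

At rest with the star at 37.5° the reading is 261.7°. Seated neighbours are 254.7 (200°), 260 (210°), 260.2 (225°) and 252.9 (240°), so this is the peak. I retreat straight up and hand in.

{"op": "play_rows", "data": {"rows": [{"travel": [0,0,-0.3],"rot": [0,0,0],"hand": 0},{"travel": [0,0,-0.7],"rot": [0,0,0],"hand": 0},{"travel": [0,0,-0.7],"rot": [0,0,0],"hand": 0},{"travel": [0,0,-0.7],"rot": [0,0,0],"hand": 0},{"travel": [0,0,-0.7],"rot": [0,0,0],"hand": 0},{"travel": [0,0,-0.7],"rot": [0,0,0],"hand": 0},{"travel": [0,0,-0.7],"rot": [0,0,0],"hand": 0}]}}

```text
t: 24.87
tool_pos: [0.5669, 0.0492, 0.2913]
tool_rot: [1.938, -2.471, -0.002]
wrist_force: [0.0, -1.2, -0.5]
grip_width: 0.0009
finger_force: 0.0
```

Run:
```python
from h import *
print(measure(),fx()); print(manip.hand_in())
```

```text
(261.8, 37.7, 410) (array([-0.0077,  0.1235,  0.2908]), array([-0.6, -0.1, -0.4]), 24.9167, 0.001)
the job is handed in; nothing more can be done
None
```

The job is handed in at 24.9 s: arm at its stop, head fully down, the pot rested near its low side first, and now rests within a few degrees of its highest point, dial at about 262°, its highest reading with the arbor seated.

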